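# Slide the crate of plaster moulds home into its corner

### The job

Slide the heavy crate of plaster moulds across the bench into the corner made by the two low battens, until the long edge of its baseboard is flush against the long batten and the short edge flush against the short one. Push low, with the fingertips against the edge of the baseboard, so that it slides and stays flat on the bench: do not tip it, lift it or touch its steel carrying handle with the fingers, and leave the pot, bowl and jar where they stand. Finish with the hand clear of everything.

Things in the scene. Friction and masses are not known exactly. Their poses are not given: they have to be found in the camera images.
- crate: About 1.5 kg, tall wooden crate, 70 x 160 mm, packed with plaster, fixed centrally on a plywood baseboard 160 mm along x, 250 along y, at heights 8 to 30 mm. Crate top at 134 mm, bar on it to 144. Its only feet, two rubber runners 70 mm apart over their outsides, run along y: pushed high it tips; pushed on the baseboard's edge it slides, with 7 to 17 N. Origin: centre of its underside.
- crate_handle: Bow handle of 10 mm round steel rod fixed upright on the bar on top of the crate, 110 mm long along the crate's y, in its middle plane, its top 199 mm above the bench. Origin: centre of its foot, 144 mm above the crate's underside. Not to be touched by the fingers.
- corner: L of two wooden battens fixed on the bench, 25 mm wide, 30 high, turned up to 0.2 rad. Origin: on the bench, where the crate's origin lies when home, axes parallel. Long batten along y: face at x = +80 mm, y -205 to +150 mm. Short one along x: face at y = +125 mm, x -80 to +80. The crate starts 50-80 mm to -x and 50-100 mm to -y of home, turned up to 0.2 rad.
- pot: Bystander: grey-brown raw clay pot, 100 mm across the rim, 100 mm high, standing behind the long batten. Origin: centre of its underside.
- bowl: Bystander: terracotta bowl, 120 mm across the rim, 60 mm high, standing beyond the short batten. Origin: centre of its underside.
- jar: Bystander: white glaze jar with a lid, 64 mm across, 100 mm high, standing on the robot's side of the bowl. Origin: centre of its underside.

How it is judged:
By the outcome, as a careful person would: the job done as asked, in the order asked, and still so for the second after the job is handed in, with the robot touching nothing.
It also fails if it takes over 61 s, if anything falls off the work surface, if the arm or the gripper's body presses on something with over 40 N, if the wrist force passes 120 N, or if a joint passes its speed limit or range.

### The arm

A 6-joint arm with a two-finger parallel gripper is mounted at the origin on the work surface. World frame = base frame: x ahead of the robot, y to its left, z up, the work surface at z = 0. Lengths are in mm, angles in degrees, forces in N, time in s.
With the tool pointing down it reaches from about 350 to 850 mm from the base axis. Payload 8.1 kg.
Tool frame: the origin (TCP) lies midway between the tips of the shut fingers; the grasp point (between the pads) lies 19 mm behind it (r.pinch_z is the distance from the TCP to the grasp point, in mm); z points along the fingers, y is the line along which they close (so a half turn about z gives the same grasp; the last joint's range is limited). The gripper opens to 85 mm and grips with 20 to 120 N. Pads are 22 mm wide; open, the fingers measure 114 mm over their backs; the gripper's body (76 mm by 85 mm) begins 54 mm behind the grasp point. The pads swing forward as they close: fully open they stand 13 mm farther back than shut.
Start: joints at [-77.601, 7.471, 85.268, -0, 87.261, -4.893], TCP at [178.364, -572.88, 231.292] pointing down, gripper open.
Joint ranges: [-169.43, 169.43], [-51.17, 129.36], [1.28, 143.12], [-76.62, 256.62], [0, 156.53], [-152.29, 152.29]. Speed limits (degrees/s): [136.94, 136.94, 159.86, 180, 180, 180].

### API

Orientations are given as [roll, pitch, yaw] about the fixed x, y, z axes, in that order (R = Rz(yaw) Ry(pitch) Rx(roll)).
In Python, from bench import sensors, optics, job, r gives the robot as it stands.
- The arm moves only by the tool play_rows, never from a script. Its argument "motion" is a list that holds one entry, the list of rows, each a list of 6 numbers: the shift along the tool's x, y, z in cm, then the turn, a rotation vector about the tool's x, y, z in degrees. In form: [[[x, y, z, ax, ay, az], ...]]. A call has 1 to 5 rows; each row is the pose to reach, as a shift and turn from the pose commanded when the call began, along the tool's axes at that moment; what a row does not reach only later rows make up. A row lasts 1/10 s, in which the tool goes at most 50 mm and 8.59 degrees, less where a joint would pass 70% of its speed; a pose out of reach is approached as far as the arm can. A call with a gripper value outside its range is refused whole. "jaw" is the opening, from 0 (shut) to 1 (fully open), set as the call begins (left out, the last holds). The fingers move at their own pace and stop on an object; "squeeze" is the grip in N (left out, the last holds). Time passes only in rows, so rows that repeat a pose let the fingers close. It gives the time, the measured TCP pose, the force, the opening and the grip force at its end, in the units of the state.
- sensors.sense(): the state, without advancing time (a new reading comes with each control period).
- optics.snapshot(name): name is "scene" or "top"; returns a dict with "pixels" (384x512x3 uint8, red, green, blue), "mtx" (3x3 intrinsics, pixels), "R" (3x3) and "t" (3): a world point X has camera coordinates R X + t. Camera axes: x right, y down, z forward; pixel columns grow to the right and rows downward; lengths in mm; the calibration is good to about 2 mm. A picture is of the moment at which its call begins. There is no depth.
- job.hand_in(): hands the job in; it is judged then, once.
The state is a dict: "time": time; "joint_pos": joint angles; "qd": joint speeds; "joint_efforts": joint torques, N m; "tool_pos": TCP position; "tcp_rot": TCP orientation; "ft_force": force on the tool from outside, world axes, zero at the start; "wrist_torque": the same for the moment, N m; "finger_gap": finger opening in mm; "grip_force": force on a finger pad.
Only numpy, scipy, OpenCV 4.12 (cv2) and the standard library are available. Lean on these libraries where they do the work, as an engineer would, in place of code of your own. Each camera call takes 0.05 s, during which the arm holds its last target. There are 200 camera calls.

## Working session

There is one attempt and no reset: what is moved stays moved. The work goes in short steps, Python scripts to look and compute and a tool call to move; the robot and the scene stay as the last step left them, time stands still between calls to the robot, and variables do not carry over. Pictures are saved under pics/ and viewed, at most 10 in all, crops included, and the job is handed in when it is done.

Besides the shell and the picture viewer there is one more tool, called after "Emit:" as name(argument=value, ...) on one line, values as JSON. play_rows: Moves the arm, as the interface text tells. Its arguments: {"type":"object","properties":{"motion":{"type":"array","items":{"type":"array","items":{"type":"array","items":{"type":"number"}}}},"jaw":{"type":"number"},"squeeze":{"type":"number"}},"required":["motion"]}

```bash
mkdir -p pics
python3 - <<'E'
from bench import sensors, optics
import cv2
for n in("scene","top"):
    s=optics.snapshot(n); cv2.imwrite(f"pics/{n}0.png",s["pixels"][:,:,::-1]); print(n,s["mtx"],s["R"],s["t"])
print(sensors.sense())
E
```

```text
scene [[351.28327812   0.         255.50591956]
 [  0.         351.28327812 195.9295397 ]
 [  0.           0.           1.        ]] [[ 0.2140838   0.97668017 -0.01624748]
 [ 0.76533824 -0.17804782 -0.6185114 ]
 [-0.60698064  0.11997845 -0.78560783]] [-229.40538972 -390.80020634 1131.86155953]
top [[422.22435039   0.         257.01227805]
 [  0.         422.22435039 191.27441244]
 [  0.           0.           1.        ]] [[-0.00171572 -0.99999473  0.00275446]
 [-0.99711417  0.00150171 -0.07590178]
 [ 0.07589724 -0.00287673 -0.99711149]] [ 122.6831398   644.33076887 1036.34097168]
{'time': 0.1, 'joint_pos': array([-7.76016538e+01,  7.51224877e+00,  8.53228320e+01,  1.28822161e-03,
        8.72614415e+01, -4.89427988e+00]), 'qd': array([ 0.03043895, -0.13421649,  0.00107106,  0.0825559 ,  0.04675044,
        0.01869179]), 'joint_efforts': array([ 1.87694277e-03, -5.70950961e+01, -5.01944768e+01, -2.38130033e-04,
        8.17251974e-03,  4.15429270e-05]), 'tool_pos': array([ 178.26210593, -572.39163822,  230.33601801]), 'tcp_rot': array([-1.79903939e+02, -9.51698567e-03,  1.72925555e+01]), 'ft_force': array([ 1.08493434, -0.51538757,  0.23867976]), 'wrist_torque': array([0.01020038, 0.04589989, 0.01324381]), 'grip_force': 0.0, 'finger_gap': 85.41145273656542}
```

View pics/scene0.png

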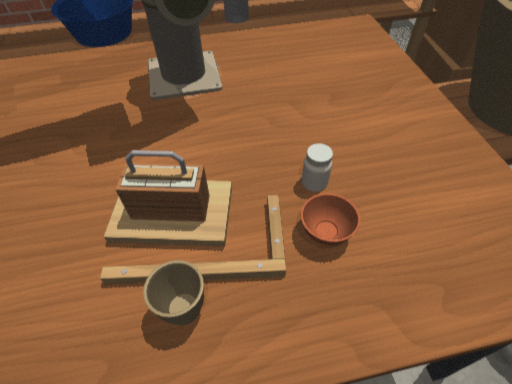

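View pics/top0.png

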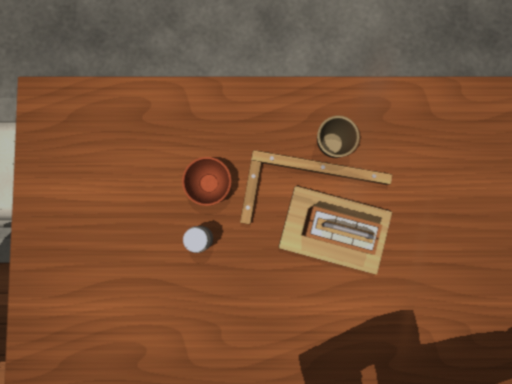

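The scene image shows the crate on its board (centre about 170,212) and the battens behind and to its right. In the top image the board corners are near (297,187), (391,211), (378,273) and (280,248). The L of battens runs (258,155)-(391,180) and (258,155)-(246,222). I'll measure both at z=30.

```bash
cat > v.py <<'E'
import numpy as np, cv2
from bench import sensors, optics
def ray(s,uv,z):
    uv=np.atleast_2d(np.asarray(uv,float)); K=s["mtx"];R=s["R"];t=np.asarray(s["t"])
    d=np.c_[uv,np.ones(len(uv))]@np.linalg.inv(K).T@R; c=-R.T@t
    return (c+d*((z-c[2])/d[:,2])[:,None])[:,:2]
def proj(s,X):
    p=(np.atleast_2d(X)@s["R"].T+s["t"])@s["mtx"].T; return p[:,:2]/p[:,2:]
def mask(s):
    h=cv2.cvtColor(s["pixels"],cv2.COLOR_RGB2HSV)
    return cv2.inRange(h,(12,60,135),(30,200,255))
def blobs(s):
    m=cv2.morphologyEx(mask(s),cv2.MORPH_CLOSE,np.ones((3,3)))
    c,_=cv2.findContours(m,cv2.RETR_EXTERNAL,cv2.CHAIN_APPROX_NONE)
    return m,sorted([k for k in c if cv2.contourArea(k)>300],key=cv2.contourArea)[::-1]
E
python3 - <<'E'
from v import *
s=optics.snapshot("top"); h=cv2.cvtColor(s["pixels"],cv2.COLOR_RGB2HSV)
for u,v in((300,200),(370,262),(290,240),(330,168),(250,200),(265,156),(260,250),(350,200),(420,200)): print(u,v,h[v,u])
m,b=blobs(s)
cv2.imwrite("pics/m.png",m)
for k in b:
    print(cv2.contourArea(k),cv2.boundingRect(k)); a=cv2.approxPolyDP(k,3,True)[:,0]; print(a.tolist()); print(ray(s,a,30).round(0).tolist())
E
```

```text
300 200 [ 17 117 172]
370 262 [ 20 106 185]
290 240 [ 21 100 188]
330 168 [ 16 130 155]
250 200 [ 16 129 160]
265 156 [ 16 126 182]
260 250 [ 12 173 127]
350 200 [ 15 124 125]
420 200 [ 12 172 135]
12304.0 (230, 145, 212, 137)
[[240, 156], [251, 162], [248, 170], [240, 172], [243, 181], [239, 193], [235, 193], [243, 196], [244, 202], [239, 207], [231, 206], [230, 213], [242, 210], [239, 228], [243, 227], [241, 222], [249, 223], [260, 161], [386, 182], [387, 190], [372, 192], [375, 188], [364, 183], [320, 181], [316, 177], [309, 181], [298, 179], [299, 175], [272, 174], [275, 180], [265, 178], [260, 194], [292, 197], [286, 208], [286, 220], [272, 222], [284, 224], [280, 242], [275, 244], [357, 269], [357, 273], [342, 275], [346, 281], [360, 278], [356, 275], [363, 276], [362, 271], [366, 275], [386, 275], [378, 273], [380, 267], [392, 267], [395, 276], [423, 280], [425, 271], [429, 277], [426, 281], [434, 281], [430, 278], [437, 273], [417, 271], [416, 267], [408, 267], [404, 274], [393, 267], [380, 267], [379, 262], [385, 259], [382, 250], [388, 243], [386, 234], [393, 232], [388, 22
[... 12039 characters left out ...]
0, 342.0], [872.0, 329.0], [885.0, 327.0], [898.0, 337.0], [879.0, 345.0], [885.0, 370.0], [895.0, 370.0], [900.0, 343.0]]
358.5 (442, 172, 54, 23)
[[442, 187], [454, 191], [465, 182], [465, 189], [472, 194], [477, 193], [478, 187], [495, 191], [489, 188], [494, 182], [475, 181], [473, 187], [469, 186], [470, 172], [462, 179], [456, 178], [456, 182], [454, 177], [444, 181]]
[[654.0, -341.0], [644.0, -371.0], [667.0, -400.0], [649.0, -399.0], [636.0, -416.0], [639.0, -429.0], [654.0, -432.0], [644.0, -474.0], [651.0, -459.0], [667.0, -472.0], [669.0, -425.0], [654.0, -419.0], [657.0, -409.0], [692.0, -413.0], [674.0, -392.0], [677.0, -377.0], [667.0, -377.0], [679.0, -373.0], [669.0, -347.0]]
```

View pics/m.png

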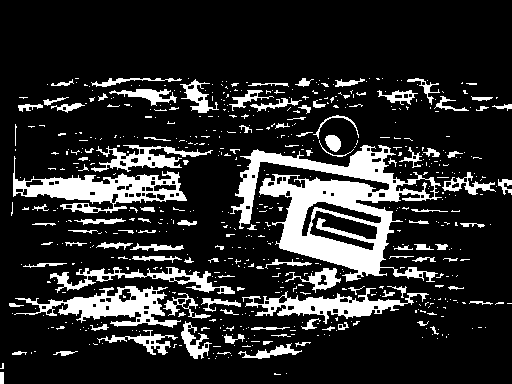

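The mask shows that the bench grain has the same hue and value range. A saturation limit will separate the pale wood.

```bash
cat >> v.py <<'E'
def pale(s):
    h=cv2.cvtColor(s["pixels"],cv2.COLOR_RGB2HSV); return cv2.inRange(h,(13,40,95),(30,148,255))
def grow(s,m,x,y,z=30):
    u,v=proj(s,[x,y,z])[0]; return u,v
def edge(s,A,B,n,z=30,w=14):
    """sub-pixel line of the pale/dark transition near world segment A-B, searched along unit outward normal n; returns line point, angle"""
    A=np.array(A,float);B=np.array(B,float);n=np.array(n,float); sat=cv2.cvtColor(s["pixels"],cv2.COLOR_RGB2HSV)[:,:,1].astype(np.float32)
    ds=np.arange(-w,w+.1,.5); P=[]
    for f in np.linspace(.08,.92,50):
        Q=A+f*(B-A)+ds[:,None]*n; uv=proj(s,np.c_[Q,np.full(len(Q),z)]).astype(np.float32)
        p=cv2.remap(sat,uv[:,0][None],uv[:,1][None],cv2.INTER_LINEAR)[0]
        g=np.gradient(cv2.GaussianBlur(p[None],(1,9),0)[0]) if 0 else np.gradient(np.convolve(np.pad(p,4,mode="edge"),np.ones(9)/9,"valid"))
        i=g.argmax(); 
        if g[i]>1 and 3<i<len(ds)-3: P.append(Q[i])
    P=np.array(P); l=cv2.fitLine(P.astype(np.float32),cv2.DIST_HUBER,0,.01,.01).ravel()
    d=l[:2]*np.sign(l[:2]@(B-A)); r=(P-l[2:])@np.array([-d[1],d[0]])
    return l[2:],np.degrees(np.arctan2(d[1],d[0])),len(P),r.std()
E
python3 - <<'E'
from v import *
s=optics.snapshot("top"); m=cv2.morphologyEx(pale(s),cv2.MORPH_OPEN,np.ones((3,3)))
print("cam",(-s["R"].T@s["t"]).round())
c,_=cv2.findContours(m,cv2.RETR_EXTERNAL,cv2.CHAIN_APPROX_NONE)
for k in sorted(c,key=cv2.contourArea)[::-1][:4]:
    a=cv2.approxPolyDP(k,4,True)[:,0]; print(cv2.contourArea(k),a.tolist(),ray(s,a,30).round().tolist())
E
```

```text
cam [ 564.  125. 1082.]
6587.0 [[295, 186], [279, 248], [376, 274], [391, 211]] [[657.0, 27.0], [503.0, 68.0], [439.0, -171.0], [594.0, -212.0]]
1955.0 [[240, 222], [250, 222], [261, 161], [390, 183], [391, 174], [254, 150]] [[568.0, 164.0], [568.0, 139.0], [720.0, 112.0], [664.0, -211.0], [687.0, -215.0], [748.0, 129.0]]
462.5 [[356, 125], [352, 123], [355, 144], [344, 154], [332, 153], [341, 147], [333, 133], [324, 137], [329, 150], [321, 145], [322, 124], [317, 141], [326, 153], [345, 156], [358, 144]] [[812.0, -129.0], [817.0, -119.0], [763.0, -126.0], [738.0, -97.0], [740.0, -67.0], [756.0, -90.0], [791.0, -71.0], [781.0, -48.0], [748.0, -60.0], [761.0, -40.0], [815.0, -43.0], [771.0, -30.0], [740.0, -52.0], [733.0, -100.0], [763.0, -133.0]]
433.0 [[389, 57], [372, 57], [364, 75], [391, 75]] [[989.0, -217.0], [989.0, -174.0], [941.0, -152.0], [941.0, -221.0]]
```

```bash
cat >> v.py <<'E'
def frame(x,y,deg):
    a=np.radians(deg); return np.array([x,y]),np.array([np.cos(a),np.sin(a)]),np.array([-np.sin(a),np.cos(a)])
def solve(s,guess,L,zz=30):
    """L: list of (axis 'x'/'y', face value, from, to, sign); returns fitted face value and angle for each in the guessed frame"""
    o,ex,ey=frame(*guess); out=[]
    for ax,f,a,b,sg in L:
        e,g=(ex,ey) if ax=='x' else (ey,ex)
        p,ang,n,sd=edge(s,o+e*f+g*a,o+e*f+g*b,e*sg,zz)
        rel=(ang-np.degrees(np.arctan2(g[1],g[0]))+180)%360-180
        # offset of the line at g=mid
        q=p-o; t=(a+b)/2-q@g; off=q@e+t*np.tan(np.radians(rel))*(-1 if ax=='x' else 1)
        out.append((ax,f,round(float(off-f),1),round(float(rel),2),n,round(float(sd),1)))
    return out
BOARD=[('x',80,-120,120,1),('x',-80,-120,120,-1),('y',125,-75,75,1),('y',-125,-75,75,-1)]
CORNER=[('x',105,-200,-120,1),('x',105,-15,140,1),('x',80,-200,120,-1),('y',150,-75,75,1),('y',125,-75,75,-1)]
E
python3 - <<'E'
from v import *
s=optics.snapshot("top")
print(*solve(s,(548,-72,-14.8),BOARD),sep="\n")
# corner guess: intersection of inner faces near (720,112) => o = that - 80ex -125ey
o,ex,ey=frame(0,0,-9.8); g=np.array([720,112])-80*ex-125*ey; print(g)
print(*solve(s,(*g,-9.8),CORNER),sep="\n")
E
```

```text
('x', 80, 2.2, -0.25, 50, 0.4)
('x', -80, -0.3, -0.41, 50, 0.4)
('y', 125, 1.4, -0.58, 50, 0.4)
('y', -125, -1.0, -0.53, 50, 0.4)
[619.89118073   2.44077262]
('x', 105, -1.0, 0.05, 50, 3.1)
('x', 105, 0.5, -0.39, 50, 2.3)
('x', 80, -2.9, -0.24, 50, 3.0)
('y', 150, 0.7, -0.49, 50, 3.0)
('y', 125, -0.8, -0.34, 50, 3.8)
```

Crate is at about (549,-72), yaw -15.2. Home is at about (619.4,2.4), yaw -10.1, so the crate is offset (-56,-86) in the home frame. That agrees with the ranges given. I'll push in x first with both open fingers, then in y.

```bash
cat >> v.py <<'E'
from scipy.spatial.transform import Rotation as Ro
HOME=(619.4,2.4,-10.1)
def go(hx,hy,z,yaw):
    "shift (cm) and turn (deg) in the tool's axes to home-frame hx,hy, height z, tool yaw relative to home"
    st=sensors.sense(); o,ex,ey=frame(*HOME); R=Ro.from_euler("xyz",st["tcp_rot"],degrees=True)
    T=Ro.from_euler("xyz",[180,0,HOME[2]+yaw],degrees=True)
    d=R.inv().apply(np.r_[o+hx*ex+hy*ey,z]-st["tool_pos"])/10
    print("t",round(st["time"],2),"shift",d.round(2),"turn",np.degrees((R.inv()*T).as_rotvec()).round(2),"F",st["ft_force"].round(1))
def where():
    st=sensors.sense(); o,ex,ey=frame(*HOME); q=st["tool_pos"][:2]-o; f=st["ft_force"]
    print("t",round(st["time"],2),"home",round(q@ex,1),round(q@ey,1),"z",st["tool_pos"][2].round(1),"F home",round(f[:2]@ex,1),round(f[:2]@ey,1),f[2].round(1))
E
python3 -c "
from v import *
go(-175,-86,231,0)"
```

```text
t 0.25 shift [ 3.972e+01 -4.221e+01  2.000e-02] turn [-5.000e-02  1.000e-02  2.739e+01] F [ 1.2 -0.1 -0.1]
```

Emit:
play_rows(motion=[[[39.7, -42.2, 0, 0, 0, 27.4], [39.7, -42.2, 0, 0, 0, 27.4], [39.7, -42.2, 0, 0, 0, 27.4], [39.7, -42.2, 0, 0, 0, 27.4], [39.7, -42.2, 0, 0, 0, 27.4]]], jaw=1)

```text
time: 0.75
tool_pos: [288.1, -346.6, 231.2]
tcp_rot: [180.0, -0.0, -10.2]
ft_force: [1.2, -0.0, 0.2]
finger_gap: 85.2
grip_force: 0.0
```

```bash
python3 -c "
from v import *
go(-175,-86,231,0)"
```

```text
t 0.75 shift [ 8.940e+00 -3.159e+01  2.000e-02] turn [ 0.   -0.02 -0.12] F [ 1.2 -0.   0.2]
```

Emit:
play_rows(motion=[[[8.9, -31.6, 0, 0, 0, 0], [8.9, -31.6, 0, 0, 0, 0], [8.9, -31.6, 0, 0, 0, 0], [8.9, -31.6, 0, 0, 0, 0], [8.9, -31.6, 0, 0, 0, 0]]])

```text
time: 1.25
tool_pos: [397.1, -121.5, 231.6]
tcp_rot: [180.0, -0.1, -10.1]
ft_force: [0.1, -0.6, -0.2]
finger_gap: 85.5
grip_force: 0.0
```

```bash
python3 -c "
from v import *
go(-175,-86,0,0)"
```

```text
t 1.25 shift [ 2.19 -7.5  23.16] turn [ 0.02 -0.06 -0.02] F [ 0.1 -0.6 -0.2]
```

Emit:
play_rows(motion=[[[2.2, -7.5, 0, 0, 0, 0], [2.2, -7.5, 0, 0, 0, 0], [2.2, -7.5, 5, 0, 0, 0], [2.2, -7.5, 10, 0, 0, 0], [2.2, -7.5, 15, 0, 0, 0]]])

```text
time: 1.75
tool_pos: [431.9, -53.0, 80.2]
tcp_rot: [180.0, -0.1, -10.0]
ft_force: [1.1, -0.4, -1.6]
finger_gap: 85.6
grip_force: 0.0
```

Emit:
play_rows(motion=[[[0, 0, 3, 0, 0, 0], [0, 0, 5, 0, 0, 0], [0, 0, 6.5, 0, 0, 0], [0, 0, 7.5, 0, 0, 0], [0, 0, 8, 0, 0, 0]]])

```text
time: 2.25
tool_pos: [430.9, -53.3, 0.5]
tcp_rot: [-180.0, 0.1, -10.1]
ft_force: [0.2, -0.4, -1.1]
finger_gap: 85.3
grip_force: 0.0
```

```bash
python3 -c "
from v import *
go(-91,-86,0,0);where()
s=optics.snapshot('scene');cv2.imwrite('pics/s1.png',cv2.resize(s['pixels'][60:320,40:340,::-1],None,fx=2.3,fy=2.3))"
```

```text
t 2.25 shift [ 8.48 -0.19  0.04] turn [-0.    0.07 -0.01] F [ 0.2 -0.4 -1.1]
t 2.25 home -175.8 -87.9 z 0.5 F home 0.3 -0.4 -1.1
```

View pics/s1.png

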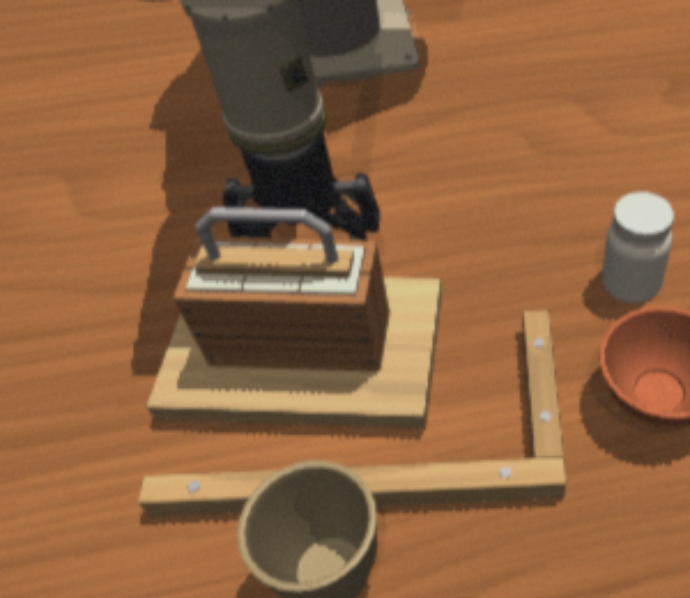

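The crop shows the hand low behind the crate, with fingers open at (235,220) and (365,220) and the board not yet touched. I'll push gently.

Emit:
play_rows(motion=[[[0.6, 0, 0, 0, 0, 0], [1.2, 0, 0, 0, 0, 0], [1.8, 0, 0, 0, 0, 0], [2.4, 0, 0, 0, 0, 0], [2.9, 0, 0, 0, 0, 0]]])

```text
time: 2.8
tool_pos: [457.3, -58.5, 0.7]
tcp_rot: [180.0, 0.4, -10.1]
ft_force: [-17.3, -1.0, 11.5]
finger_gap: 85.5
grip_force: 8.7
```

Emit:
play_rows(motion=[[[0.4, 0, 0, 0, 0, 0], [0.8, 0, 0, 0, 0, 0], [1.2, 0, 0, 0, 0, 0], [1.6, 0, 0, 0, 0, 0], [2.0, 0, 0, 0, 0, 0]]])

```text
time: 3.3
tool_pos: [476.2, -62.4, 0.4]
tcp_rot: [179.9, 0.5, -10.2]
ft_force: [-18.9, -2.8, 12.5]
finger_gap: 85.4
grip_force: 9.1
```

```bash
python3 -c "
from v import *
where()"
```

```text
t 3.3 home -129.6 -88.9 z 0.4 F home -18.1 -6.0 12.5
```

```bash
python3 -c "
from v import *
s=optics.snapshot('scene');a=cv2.resize(s['pixels'][110:260,90:250,::-1],None,fx=3.6,fy=3.6,interpolation=2)
cv2.imwrite('pics/s2.png',a)
s=optics.snapshot('top')
m=cv2.morphologyEx(pale(s),cv2.MORPH_OPEN,np.ones((3,3)))
c,_=cv2.findContours(m,cv2.RETR_EXTERNAL,cv2.CHAIN_APPROX_NONE)
for k in sorted(c,key=cv2.contourArea)[::-1][:2]:
    a=cv2.approxPolyDP(k,4,True)[:,0]; print(a.tolist(),ray(s,a,30).round().tolist())
where()
"
```

```text
[[401, 259], [350, 250], [348, 244], [344, 256], [340, 242], [324, 383], [329, 383], [334, 343], [332, 383], [351, 383], [337, 378], [345, 292], [392, 304], [402, 284]] [[476.0, -234.0], [498.0, -108.0], [513.0, -103.0], [483.0, -93.0], [518.0, -84.0], [179.0, -39.0], [179.0, -51.0], [274.0, -65.0], [179.0, -59.0], [179.0, -105.0], [191.0, -71.0], [396.0, -94.0], [367.0, -209.0], [415.0, -235.0]]
[[279, 244], [306, 249], [331, 243], [335, 235], [301, 229], [305, 203], [315, 196], [383, 217], [388, 198], [291, 181]] [[513.0, 67.0], [501.0, 1.0], [515.0, -61.0], [535.0, -72.0], [550.0, 13.0], [615.0, 2.0], [632.0, -23.0], [579.0, -192.0], [627.0, -205.0], [670.0, 37.0]]
t 3.4 home -128.5 -88.9 z 0.5 F home -11.3 -6.2 6.8
```

View pics/s2.png

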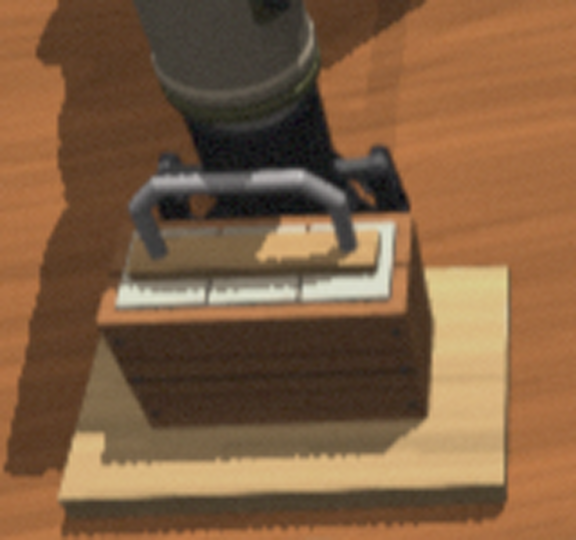

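The board lies flat. Its far edge is now parallel to the long batten, at home x≈43.5, so about 36 mm remain. The contact point is on the board's edge as intended.

Emit:
play_rows(motion=[[[0.5, 0, -0.03, 0, 0, 0], [1.0, 0, -0.06, 0, 0, 0], [1.5, 0, -0.1, 0, 0, 0], [2.0, 0, -0.1, 0, 0, 0], [2.5, 0, -0.1, 0, 0, 0]]])

```text
time: 3.9
tool_pos: [500.9, -65.7, 0.4]
tcp_rot: [-180.0, 0.5, -10.1]
ft_force: [-11.9, 2.9, 2.4]
finger_gap: 85.1
grip_force: 6.3
```

Emit:
play_rows(motion=[[[0.2, 0, 0, 0, 0, 0], [0.4, 0, 0, 0, 0, 0], [0.6, 0, 0, 0, 0, 0], [0.8, 0, 0, 0, 0, 0], [1.0, 0, 0, 0, 0, 0]]])

```text
time: 4.4
tool_pos: [510.6, -67.4, 0.4]
tcp_rot: [-180.0, 0.5, -10.1]
ft_force: [-11.9, 2.0, 2.2]
finger_gap: 85.2
grip_force: 6.2
```

```bash
python3 -c "
from v import *
where()"
```

```text
t 4.4 home -94.8 -87.8 z 0.4 F home -12.1 -0.2 2.2
```

Contact is expected near -91. I'll go on in small steps and watch for the force to rise.

Emit:
play_rows(motion=[[[0.1, 0, 0, 0, 0, 0], [0.2, 0, 0, 0, 0, 0], [0.3, 0, 0, 0, 0, 0], [0.4, 0, 0, 0, 0, 0], [0.4, 0, 0, 0, 0, 0]]])

```text
time: 4.9
tool_pos: [514.0, -68.0, 0.4]
tcp_rot: [-180.0, 0.5, -10.1]
ft_force: [-15.6, 2.4, 5.3]
finger_gap: 85.5
grip_force: 7.7
```

Emit:
play_rows(motion=[[[0.05, 0, 0, 0, 0, 0], [0.1, 0, 0, 0, 0, 0], [0.15, 0, 0, 0, 0, 0], [0.2, 0, 0, 0, 0, 0], [0.2, 0, 0, 0, 0, 0]]])

```text
time: 5.4
tool_pos: [514.0, -68.0, 0.4]
tcp_rot: [180.0, 0.8, -10.1]
ft_force: [-26.8, 4.1, 17.2]
finger_gap: 85.8
grip_force: 13.7
```

```bash
python3 -c "
from v import *
where()"
```

```text
t 5.4 home -91.4 -87.8 z 0.4 F home -27.1 -0.7 17.2
```

The force rose at -91.4, so the long edge is against the batten. Now I'll back off, lift and go round to the -y edge.

Emit:
play_rows(motion=[[[-1, 0, 0, 0, 0, 0], [-4, 0, 0, 0, 0, 0], [-7, 0, -2, 0, 0, 0], [-9, 0, -7, 0, 0, 0], [-9, 0, -12, 0, 0, 0]]])

```text
time: 5.9
tool_pos: [428.1, -52.6, 118.0]
tcp_rot: [-180.0, 0.3, -10.1]
ft_force: [2.4, -0.2, 0.2]
finger_gap: 85.3
grip_force: 0.0
```

Emit:
play_rows(motion=[[[0, 0, -5, 0, 0, 0], [0, 0, -10, 0, 0, 0], [0, 0, -12, 0, 0, 0]]])

```text
time: 6.2
tool_pos: [434.1, -54.0, 245.4]
tcp_rot: [180.0, -0.6, -10.1]
ft_force: [0.9, 0.1, -0.6]
finger_gap: 85.5
grip_force: 0.0
```

Run:
```python
from v import *
where(); go(0,-252,240,90)
s=optics.snapshot("top")
print(*solve(s,(*(np.array(HOME[:2])-85*frame(*HOME)[2]),HOME[2]),BOARD),sep="\n")
```

```text
t 6.2 home -172.5 -88.0 z 245.4 F home 0.9 0.3 -0.6
t 6.2 shift [17.25 16.39  0.71] turn [  0.46  -0.41 -90.01] F [ 0.9  0.1 -0.6]
('x', 80, 0.3, 0.2, 32, 0.7)
('x', -80, -1.0, -0.08, 50, 0.5)
('y', 125, 7.2, -0.29, 50, 0.4)
('y', -125, 4.8, 0.36, 50, 0.4)
```

Emit:
play_rows(motion=[[[0, 4, 0.5, 0, 0, -8], [0, 8, 0.5, 0, 0, -16], [0, 12, 0.5, 0, 0, -24], [0, 16.4, 0.5, 0, 0, -32], [0, 16.4, 0.5, 0, 0, -40]]])

```text
time: 6.75
tool_pos: [402.0, -218.7, 233.7]
tcp_rot: [179.9, 0.0, 29.0]
ft_force: [-0.3, 0.5, 0.6]
finger_gap: 85.6
grip_force: 0.0
```

```bash
python3 -c "
from v import *
go(0,-252,240,90)"
```

```text
t 6.75 shift [13.84 10.77 -0.62] turn [  0.07   0.08 -50.87] F [-0.3  0.5  0.6]
```

Emit:
play_rows(motion=[[[2.8, 2.2, 0, 0, 0, -8.5], [5.5, 4.3, 0, 0, 0, -17], [8.3, 6.5, 0, 0, 0, -25.5], [11.1, 8.6, 0, 0, 0, -34], [13.8, 10.8, 0, 0, 0, -42.5]]])

```text
time: 7.25
tool_pos: [577.5, -242.9, 233.4]
tcp_rot: [180.0, -0.0, 71.8]
ft_force: [0.2, -0.9, 0.0]
finger_gap: 85.4
grip_force: 0.0
```

```bash
python3 -c "
from v import *
go(0,-252,0,90)"
```

```text
t 7.25 shift [-0.34 -0.14 23.34] turn [ 0.02 -0.   -8.13] F [ 0.2 -0.9  0. ]
```

Emit:
play_rows(motion=[[[-0.3, -0.1, 0, 0, 0, -8.1], [-0.3, -0.1, 4, 0, 0, -8.1], [-0.3, -0.1, 9, 0, 0, -8.1], [-0.3, -0.1, 14, 0, 0, -8.1], [-0.3, -0.1, 18, 0, 0, -8.1]]])

```text
time: 7.75
tool_pos: [572.9, -244.7, 50.3]
tcp_rot: [-179.9, -0.0, 79.5]
ft_force: [0.1, -0.7, -0.7]
finger_gap: 85.5
grip_force: 0.0
```

Emit:
play_rows(motion=[[[0, 0, 2, 0, 0, 0], [0, 0, 4, 0, 0, 0], [0, 0, 5, 0, 0, 0], [0, 0, 5.3, 0, 0, 0], [0, 0, 5.3, 0, 0, 0]]])

```text
time: 8.25
tool_pos: [574.1, -245.4, 0.9]
tcp_rot: [180.0, 0.0, 79.5]
ft_force: [-0.3, 0.8, -0.5]
finger_gap: 85.3
grip_force: 0.0
```

```bash
python3 -c "
from v import *
where();go(0,-136,0,90)"
```

```text
t 8.25 home -1.1 -251.9 z 0.9 F home -0.4 0.7 -0.5
t 8.25 shift [11.59  0.03  0.09] turn [ 0.01  0.   -0.39] F [-0.3  0.8 -0.5]
```

Emit:
play_rows(motion=[[[0.8, 0, 0, 0, 0, -0.4], [1.6, 0, 0, 0, 0, -0.4], [2.4, 0, 0, 0, 0, -0.4], [3.2, 0, 0, 0, 0, -0.4], [3.8, 0, 0, 0, 0, -0.4]]])

```text
time: 8.75
tool_pos: [581.0, -207.9, 1.2]
tcp_rot: [180.0, 0.1, 80.0]
ft_force: [-1.9, -11.9, -2.0]
finger_gap: 85.1
grip_force: 5.8
```

Emit:
play_rows(motion=[[[0.5, 0, 0, 0, 0, 0], [1.0, 0.02, -0.05, 0, 0, 0], [1.5, 0.04, -0.05, 0, 0, 0], [2.0, 0.06, -0.05, 0, 0, 0], [2.5, 0.08, -0.05, 0, 0, 0]]])

```text
time: 9.25
tool_pos: [585.1, -185.3, 1.2]
tcp_rot: [-180.0, 0.2, 79.9]
ft_force: [-6.4, -12.5, 0.3]
finger_gap: 85.0
grip_force: 6.6
```

```bash
python3 -c "
from v import *
where();go(0,-136,0,90)
s=optics.snapshot('top');cv2.imwrite('pics/t2.png',cv2.resize(s['pixels'][120:300,210:430,::-1],None,fx=3,fy=3))"
```

```text
t 9.25 home -0.9 -190.8 z 1.2 F home -4.2 -13.4 0.3
t 9.25 shift [5.48 0.09 0.1 ] turn [-0.05  0.21  0.02] F [ -6.4 -12.5   0.3]
```

View pics/t2.png

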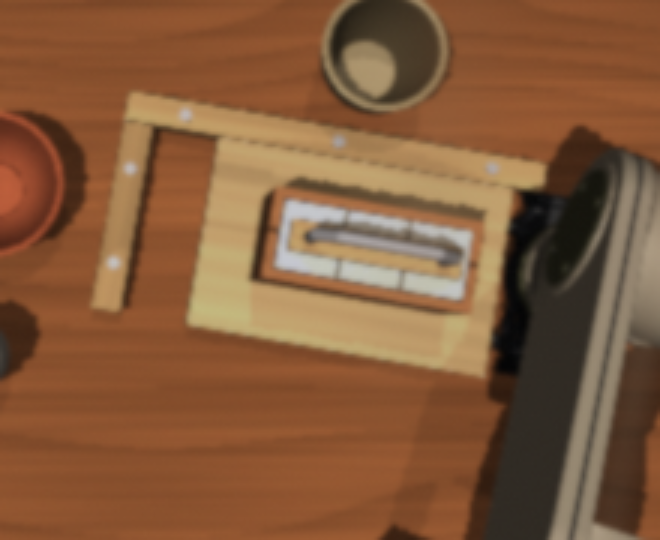

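The board slides flush along the long batten. Its left edge, at (205,230) in the crop, still has to reach the short batten at (140,220). About 55 mm remain.

Emit:
play_rows(motion=[[[0.6, 0, 0, 0, 0, 0], [1.2, 0, 0, 0, 0, 0], [1.8, 0, 0, 0, 0, 0], [2.4, 0, 0, 0, 0, 0], [3.0, 0, 0, 0, 0, 0]]])

```text
time: 9.8
tool_pos: [590.3, -155.8, 1.1]
tcp_rot: [-179.9, 0.2, 79.9]
ft_force: [-4.3, -12.5, -0.4]
finger_gap: 85.4
grip_force: 6.3
```

Emit:
play_rows(motion=[[[0.4, 0, 0, 0, 0, 0], [0.8, 0, 0, 0, 0, 0], [1.2, 0, 0, 0, 0, 0], [1.6, 0, 0, 0, 0, 0], [1.9, 0, 0, 0, 0, 0]]])

```text
time: 10.3
tool_pos: [593.6, -137.1, 1.2]
tcp_rot: [-179.9, 0.2, 79.9]
ft_force: [-4.8, -12.6, -0.5]
finger_gap: 85.4
grip_force: 6.5
```

```bash
python3 -c "
from v import *
where();go(0,-136,0,90)"
```

```text
t 10.3 home -0.9 -141.9 z 1.2 F home -2.5 -13.2 -0.5
t 10.3 shift [0.59 0.09 0.12] turn [-0.05  0.21  0.02] F [ -4.8 -12.6  -0.5]
```

Emit:
play_rows(motion=[[[0.15, 0, 0, 0, 0, 0], [0.3, 0, 0, 0, 0, 0], [0.45, 0, 0, 0, 0, 0], [0.55, 0, 0, 0, 0, 0], [0.55, 0, 0, 0, 0, 0]]])

```text
time: 10.8
tool_pos: [594.6, -131.7, 1.2]
tcp_rot: [-179.9, 0.2, 79.9]
ft_force: [-4.9, -11.6, -0.2]
finger_gap: 85.2
grip_force: 6.0
```

Emit:
play_rows(motion=[[[0.05, 0, 0, 0, 0, 0], [0.1, 0, 0, 0, 0, 0], [0.15, 0, 0, 0, 0, 0], [0.2, 0, 0, 0, 0, 0], [0.2, 0, 0, 0, 0, 0]]])

```text
time: 11.3
tool_pos: [594.7, -130.9, 1.1]
tcp_rot: [-179.9, 0.3, 79.9]
ft_force: [-5.7, -16.1, -0.4]
finger_gap: 85.9
grip_force: 8.5
```

```bash
python3 -c "
from v import *
where()"
```

```text
t 11.3 home -0.9 -135.5 z 1.1 F home -2.8 -16.9 -0.4
```

Emit:
play_rows(motion=[[[0.05, 0, 0, 0, 0, 0], [0.1, 0, 0, 0, 0, 0], [0.15, 0, 0, 0, 0, 0], [0.2, 0, 0, 0, 0, 0], [0.2, 0, 0, 0, 0, 0]]])

```text
time: 11.8
tool_pos: [594.8, -130.9, 1.2]
tcp_rot: [-179.9, 0.4, 79.9]
ft_force: [-7.6, -24.5, -0.8]
finger_gap: 85.4
grip_force: 12.8
```

```bash
python3 -c "
from v import *
where()"
```

```text
t 11.8 home -0.9 -135.5 z 1.2 F home -3.1 -25.5 -0.8
```

The short edge is firmly seated: force is 25 N with no further motion. I'll retreat and look.

Emit:
play_rows(motion=[[[-1, 0, 0, 0, 0, 0], [-4, 0, 0, 0, 0, 0], [-8, 0, -2, 0, 0, 0], [-10, 0, -7, 0, 0, 0], [-10, 0, -12, 0, 0, 0]]])

```text
time: 12.3
tool_pos: [576.7, -225.7, 117.2]
tcp_rot: [-179.8, -0.0, 79.8]
ft_force: [2.5, -0.5, 0.5]
finger_gap: 85.3
grip_force: 0.0
```

Emit:
play_rows(motion=[[[-5, 0, -5, 0, 0, 0], [-8, 0, -10, 0, 0, 0], [-10, 0, -12, 0, 0, 0], [-10, 0, -12, 0, 0, 0]]])

```text
time: 12.7
tool_pos: [562.6, -327.1, 245.1]
tcp_rot: [179.5, 0.3, 79.8]
ft_force: [-0.2, -0.0, 1.0]
finger_gap: 85.4
grip_force: 0.0
```

Run:
```python
from v import *
where();go(-180,-200,240,0)
s=optics.snapshot('top');cv2.imwrite('pics/t3.png',cv2.resize(s['pixels'][130:260,210:410,::-1],None,fx=4,fy=4,interpolation=2))
print(*solve(s,HOME,BOARD[1:2]+BOARD[3:]),sep="\n")
```

```text
t 12.7 home 1.9 -334.3 z 245.1 F home -0.2 -0.1 1.0
t 12.7 shift [ 13.39 -18.22   0.26] turn [ 0.67 -0.19 89.87] F [-0.2 -0.   1. ]
('x', -80, -1.0, -0.03, 50, 0.5)
('y', -125, -0.0, 0.07, 50, 0.4)
```

View pics/t3.png

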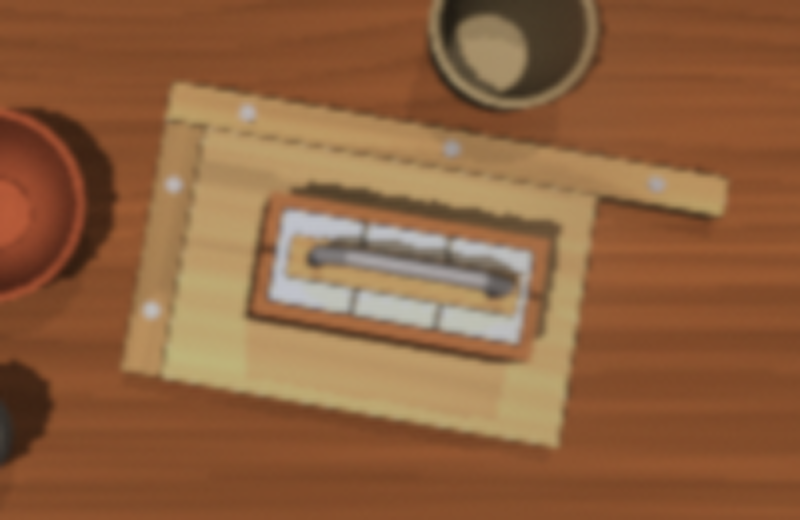

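The picture shows the board seated against both battens, with no gap along (200,125)-(600,195) or (200,130)-(165,375), and the bystanders standing where they were. The −x edge has not moved since it was seated under force, and the hand is clear.

```bash
python3 -c "
from bench import job
print(job.hand_in())"
```

```text
the job is handed in; nothing more can be done
None
```

I slid the crate flat into the corner and handed the job in at about 13 s; its long and short edges were pushed up against the two battens until the force rose and the final picture shows no gap, with the pot, bowl and jar where they stood and the hand clear.

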